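Latch the equipment case

TASK

Fasten the small upright equipment case with the draw latch on its top. Take the wire loop by its red grip, bring it out over the keeper on the orange lid, lower it and draw it back so that its bar catches behind the post under the lip, and let go; then push the black lever over with a fingertip (do not grip it) and down past dead centre until it lies fully home, and bed it in there with a steady press of 12 to 25 N for about a second before letting go. Never press the lever or the lid with more than 25 N, and leave the things around the case where they are.

Things in the scene. Friction and masses are not known exactly. Their poses are not given: they have to be found in the camera images.
- case: Small hard case standing upright on its hinge side, 120 (x) x 110 (y) x 100 (z) mm, fixed. Origin below the latch, z up, 0 to 5 mm under the desk top (soft feet); case y from -80 to +30 mm. All hinge axes of lid and latch lie along its y; the latch sits on its top in the plane y = 0. Grey shell: x from -10 to +60 mm; orange lid: x from -60 to -10. Angles below turn from the case's +x up through +z to -x
- lever_pivot (a point): The lever's pivot, on the grey shell: x = 15, z = 114 mm in the case frame (14 mm above the case top)
- lid (a joint): Orange lid, hinged at case x = -10, z = 6 mm. 0 = drawn shut; 0.058 rad = ajar at its stop, its top 6 mm out towards -x, held so by a springy gasket: about 5 N at the top starts it shut, 15 N holds it shut
- keeper_seat (a point): Where the hooked bar's centre rests; moves with the lid (lid ajar: case x = -36, z = 107 mm; shut: x = -30, z = 108). Keeper: steel hook 12 mm wide. Its post, 5 mm thick, begins 3 mm from here towards +x; its lip begins 3 mm above, is 3.5 mm thick and overhangs to 2 mm beyond this point towards -x. The lid's top is 8 mm below this point
- lever (a joint): Black lever, 18 mm wide, 45 mm long, 5 mm thick. 0 = home, flat towards case +x; 1.57 = upright; 2.05 (stop) = leaning towards the keeper. With the loop hooked, dead centre is at about 0.3: above it the loaded lever springs back up if let go, below it the pull holds it down. With the loop slack it stays where left (0.05 N m). Pressing it over near its end takes about 10 N
- lever_tip (a point): Ribbed end of the lever, on its top face 42 mm from the pivot, 4.5 mm off the pivot's plane; with the lever home at x = 57, z = 118.5 mm in the case frame
- loop (a joint): Wire loop (34 mm wide, inside 26) pivoted on the lever 20 mm from the lever's pivot, at the lever's angle less 0.14 rad. From there the loop points at the angle lever + 1.2 + this value (rad). Slight friction (0.015 N m) keeps it where left; pulling it drags the lever along. It reaches out over the keeper's lip only with the lever above about 1.7 rad
- loop_bar (a point): Middle of the loop's cross bar, 6 mm thick, along the case's y, 65 mm from the loop's own pivot
- loop_grip (a point): Centre of the red round grip on the loop: a roller 12 mm across, 14 mm long along the case's y, standing 24 mm off the bar square to the loop, on the side that is up when the loop lies over the keeper. To be pinched on its flat ends, fingers closing along the case's y; it can turn between the fingers
- mouse: black computer mouse, 104x66x37 mm, bystander; origin at its underside
- mug: blue-grey mug, 92x127x95 mm, bystander; origin at its underside
- note_block: yellow block of sticky notes, 77x77x24 mm, bystander; origin at its underside
- tape: roll of parcel tape, 93x91x48 mm, bystander; origin at its underside

How it is judged:
On the way, in this order (a step that is already met when the one before it is completed fails the run):
1. the loop's bar is behind and under the keeper's lip, with the lever still up (distance between loop_bar and keeper_seat below 0.007 m and value of joint lever above 0.8 rad), for 0.2 s.
2. the lever is held pressed home with at least 12 N, the lid drawn shut (value of joint lever below 0.08 rad and value of joint lid below 0.015 rad and contact force between the fingers and lever_c0 above 12 N), for 0.4 s.
At the end, for the whole second after the job is handed in: lever within 0.08 rad of flat and at rest, lid within 0.015 rad of shut, loop bar within 7 mm of its seat behind the keeper (value of joint lever below 0.08 rad and value of joint lid below 0.015 rad and distance between loop_bar and keeper_seat below 0.007 m and velocity of joint lever between -0.05 and 0.05 rad/s); the robot touches nothing.
It fails at once if the robot presses or squeezes the black lever with more than 25 N (contact force between the fingers and lever_c0 above 25 N or contact force between the arm and lever above 25 N).
It fails at once if the robot presses the lid or keeper with more than 25 N (contact force between any of the fingers, the arm and lid above 25 N).
It fails at once if a bystander is shifted by more than 20 mm (distance of any of mouse, mug, note_block, tape from where it was at the start of the episode above 0.02 m).
It also fails if it takes over 54 s, if anything falls off the work surface, if the arm or the gripper's body presses on something with over 40 N, if the wrist force passes 120 N, or if a joint passes its speed limit or range.

ROBOT

A 6-joint arm with a two-finger parallel gripper is mounted at the origin on a cart in front of the work surface, level with it; the furniture and walls round the work are solid. World frame = base frame: x ahead of the robot, y to its left, z up, the work surface at z = 0. Lengths are in m, angles in rad, forces in N, time in s.
With the tool pointing down it reaches from about 0.3 to 0.775 m from the base axis. Payload 14.6 kg.
Tool frame: the origin (TCP) lies on the mounting face of the last link; the fingertips stand 199 mm ahead of it and the grasp point (between the pads) lies 180 mm ahead of it; z points along the fingers, y is the line along which they close (so a half turn about z gives the same grasp; the last joint's range is limited). The gripper opens to 94 mm and grips with 3 to 60 N. Pads are 16 mm wide; open, the fingers measure 119 mm over their backs; the gripper's body (75 mm by 177 mm) begins 78 mm behind the grasp point.
Start: joints at [1.269, 0.3, 1.521, -0, 1.321, -0.067], TCP at [0.128, 0.535, 0.405] pointing down, gripper open.
Joint ranges: [-3.03, 3.03], [-0.79, 2.21], [0.23, 2.52], [-1.04, 4.18], [0, 3.07], [-2.55, 2.55]. Speed limits (rad/s): [2.22, 2.22, 2.57, 3.14, 3.14, 3.14].

INTERFACE

Orientations are given as [roll, pitch, yaw] about the fixed x, y, z axes, in that order (R = Rz(yaw) Ry(pitch) Rx(roll)).
In Python, from station import get_obs, camera, hand_in gives the robot as it stands.
- The arm moves only by the tool apply_moves, never from a script. Its argument "increments" is a list of rows, each an object of numbers: "tx", "ty", "tz": the shift along the tool's x, y, z as a fraction of full scale; "ax", "ay", "az": the turn, a rotation vector about the tool's x, y, z as a fraction of full scale. In form: [{"tx": .., "ty": .., "tz": .., "ax": .., "ay": .., "az": ..}, ...]. A call has 1 to 12 rows; each row shifts and turns the commanded pose from where the row before left it, along the tool's axes as they then stand; what a row does not reach is not made up. Full scale, the value 1, is 30 mm for a shift and 5 degrees for a turn. A row lasts 1/8 s, in which the tool goes at most 62.5 mm and 10.7 degrees, less where a joint would pass 70% of its speed; a pose out of reach is approached as far as the arm can. A call with a number of a shift or a turn outside -1 to 1 is refused whole. A call with a gripper value outside its range is refused whole. "jaw" is the closure, from 0 (fully open) to 1 (shut), set as the call begins (left out, the last holds). The fingers move at their own pace and stop on an object; "force" is the grip in N (left out, the last holds). Time passes only in rows, so rows that do not move let the fingers close. It gives the time, the measured TCP pose, the force, the opening and the grip force at its end, in the units of the state.
- get_obs(): the state, without advancing time (a new reading comes with each control period).
- camera(name): name is "scene" or "top"; returns a dict with "pixels" (400x640x3 uint8, red, green, blue), "camera_matrix" (3x3 intrinsics, pixels), "dist" ([k1, k2, p1, p2, k3] as OpenCV has them; the pictures are not rectified), "R" (3x3) and "t" (3): a world point X has camera coordinates R X + t. Camera axes: x right, y down, z forward; pixel columns grow to the right and rows downward; lengths in m; the calibration is good to about 2 mm. A picture is of the moment at which its call begins. There is no depth.
- hand_in(): hands the job in; it is judged then, once.
The state is a dict: "time_s": time; "qpos": joint angles; "joint_vel": joint speeds; "tau": joint torques, N m; "ee_pos": TCP position; "eef_rot": TCP orientation; "force": force on the tool from outside, world axes, zero at the start; "moment": the same for the moment, N m; "grip_width": finger opening in m; "grip_force": force on a finger pad.
Only numpy, scipy, OpenCV 4.12 (cv2) and the standard library are available. Lean on these libraries where they do the work, as an engineer would, in place of code of your own. Each camera call takes 0.05 s, during which the arm holds its last target. There are 200 camera calls.

## Working session

There is one attempt and no reset: what is moved stays moved. The work goes in short steps, Python scripts to look and compute and a tool call to move; the robot and the scene stay as the last step left them, time stands still between calls to the robot, and variables do not carry over. Pictures are saved under pics/ and viewed, at most 10 in all, crops included, and the job is handed in when it is done.

Besides the shell and the picture viewer there is one more tool, called after ">>>" as name(argument=value, ...), one argument or row to a line, values as JSON. apply_moves: Moves the arm, as the interface text tells. Its arguments: {"type":"object","properties":{"increments":{"type":"array"},"jaw":{"type":"number"},"force":{"type":"number"}},"required":["increments"]}

```bash
ls; mkdir -p pics
python3 - <<'E'
from station import get_obs,camera
import cv2,pickle
d={n:camera(n) for n in("scene","top")}
pickle.dump(d,open('c0.pkl','wb'))
for n in d: cv2.imwrite(f'pics/{n}0.png',d[n]['pixels'][:,:,::-1]); print(n,d[n]['camera_matrix'],d[n]['dist'],d[n]['R'],d[n]['t'])
print(get_obs())
E
```

```text
pics
scene [[425.90391466   0.         327.68418735]
 [  0.         425.90391466 201.94362621]
 [  0.           0.           1.        ]] [-0.02443584  0.          0.          0.          0.        ] [[-0.99976286  0.02165179 -0.00232922]
 [ 0.01827535  0.7760386  -0.63042058]
 [-0.01184217 -0.63031364 -0.77625026]] [0.50916265 0.19258508 1.18042978]
top [[445.90691542   0.         316.73313333]
 [  0.         445.90691542 201.94456592]
 [  0.           0.           1.        ]] [-0.0789163  0.         0.         0.         0.       ] [[ 0.01205464 -0.99987753  0.00998047]
 [-0.99067244 -0.01329732 -0.13561453]
 [ 0.13573063 -0.00825259 -0.99071141]] [-0.17156596  0.49214593  1.07549641]
{'time_s': 0.1, 'qpos': array([ 1.26940839e+00,  3.00421380e-01,  1.52152389e+00, -1.24181652e-05,
        1.32070243e+00, -6.66212378e-02]), 'joint_vel': array([ 6.88284707e-04, -7.87941835e-04,  1.33143330e-04, -9.93955695e-04,
        4.84024977e-04, -7.90846838e-05]), 'tau': array([ 1.70675761e-03, -5.32648838e+01, -3.53282690e+01,  7.09504914e-02,
        2.34832690e-02, -7.85351858e-05]), 'ee_pos': array([0.12794518, 0.53488108, 0.40413769]), 'eef_rot': array([-3.14053915e+00, -5.82344778e-05,  2.90682900e+00]), 'force': array([-0.17436098, -0.42096723,  0.14017286]), 'moment': array([ 0.02660356, -0.05339847,  0.05930478]), 'grip_force': 0.0, 'grip_width': 0.0940137074913933}
```

View pics/scene0.png

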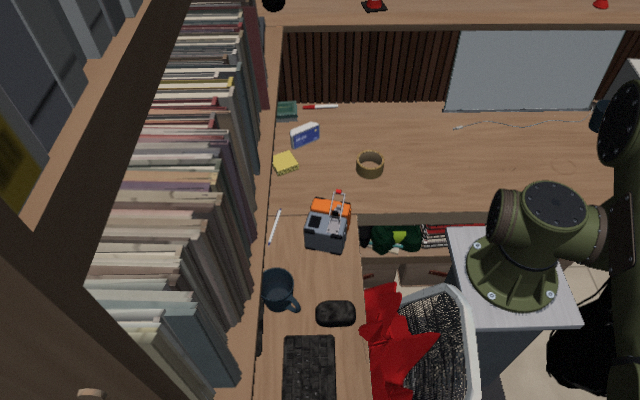

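View pics/top0.png

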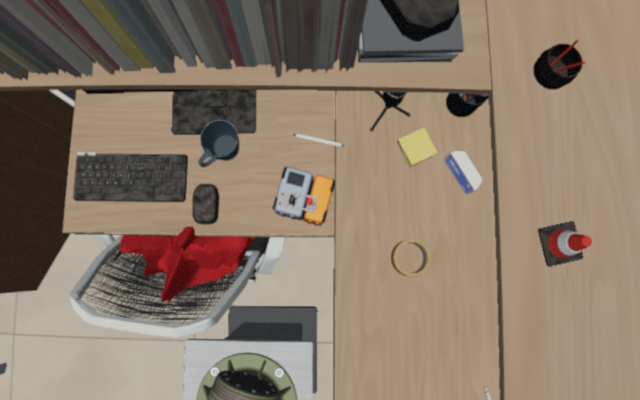

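The case is at about (330,225) in the scene view and (305,195) in the top view. The lid is towards -y, and a shelf wall stands behind at +x. I'll enlarge both.

Run:
```python
import cv2,pickle
d=pickle.load(open('c0.pkl','rb'))
def crop(n,x,y,w,h,s):
    return cv2.resize(d[n]['pixels'][y:y+h,x:x+w,::-1],None,fx=s,fy=s,interpolation=cv2.INTER_CUBIC)
cv2.imwrite('pics/s1.png',crop('scene',290,180,80,80,7.5)); cv2.imwrite('pics/t1.png',crop('top',265,155,80,80,7.5))
```

```text
(no output)
```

View pics/s1.png

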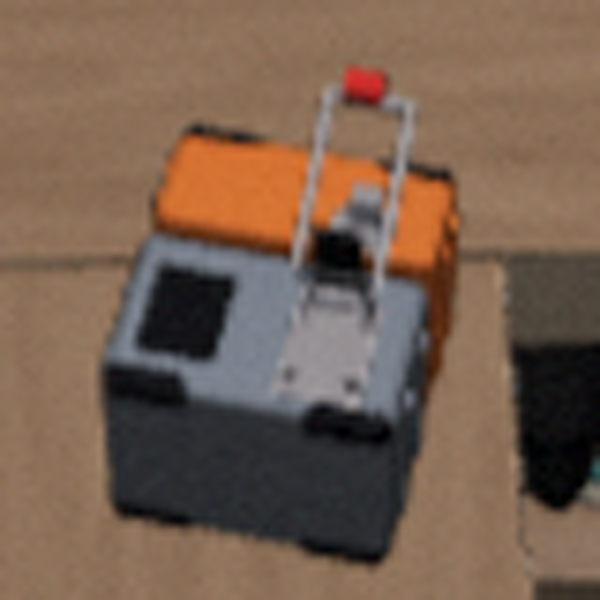

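View pics/t1.png

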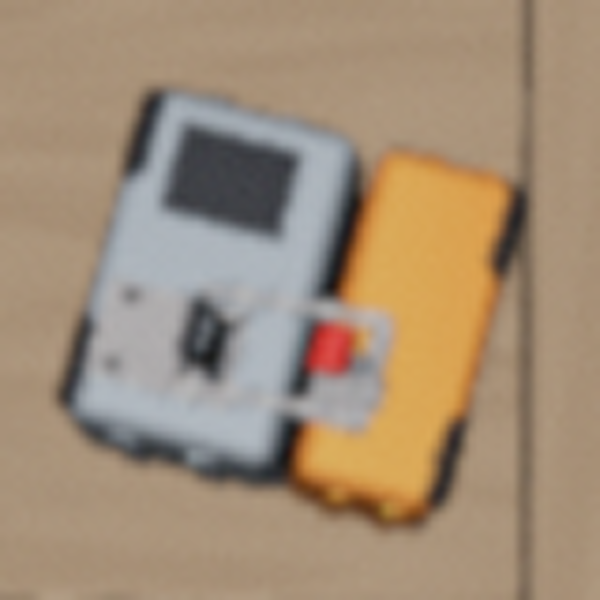

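The scene crop shows the loop standing with the red grip at (366,86), the bar's middle at about (370,99), and the shell corners. The top crop shows the grip at (330,348), the bar at about (378,370), and the lid to the right. Next I'll fit the pose and joints to these.

```bash
cat > h.py <<'E'
import numpy as np,cv2
from scipy.spatial.transform import Rotation as Ro
def C(p,x,y,z):  # case mm -> world m ; p=[X,Y,yaw,Z]
    c,s=np.cos(p[2]),np.sin(p[2]); x,y,z=x/1e3,y/1e3,z/1e3
    return np.array([p[0]+c*x-s*y,p[1]+s*x+c*y,p[3]+z])
def proj(cam,X):
    return cv2.projectPoints(np.array([X],float),cv2.Rodrigues(cam['R'])[0],cam['t'],cam['camera_matrix'],cam['dist'])[0][0,0]
def loop(l,q):
    P=np.array([15,114])+20*np.array([np.cos(l-.14),np.sin(l-.14)])
    a=l+1.2+q; b=P+65*np.array([np.cos(a),np.sin(a)]); g=b+24*np.array([np.sin(a),-np.cos(a)])
    return P,b,g,a
E
cat > fit.py <<'E'
from h import *
import pickle
from scipy.optimize import least_squares
d=pickle.load(open('c0.pkl','rb'))
for n in d:
    h=cv2.cvtColor(d[n]['pixels'],cv2.COLOR_RGB2HSV); r=d[n]['pixels'].astype(int)
    m=((r[...,0]>120)&(r[...,1]<75)&(r[...,2]<75))
    b=(slice(180,260),slice(290,370)) if n=='scene' else (slice(155,235),slice(265,345))
    yy,xx=np.nonzero(m[b]); print(n,'red',xx.mean()+b[1].start,yy.mean()+b[0].start,len(xx))
S=lambda u,v:(290+(u+.5)/7.5-.5,180+(v+.5)/7.5-.5); T=lambda u,v:(265+(u+.5)/7.5-.5,155+(v+.5)/7.5-.5)
fx=[('scene',S(105,370),(60,-80,100)),('scene',S(390,415),(60,30,100)),('scene',S(113,512),(60,-80,0)),('scene',S(385,560),(60,30,0)),
('scene',S(148,238),(-10,-80,100)),('scene',S(430,283),(-10,30,100)),
('top',T(150,92),(60,-80,100)),('top',T(70,408),(60,30,100)),('top',T(360,135),(-10,-80,100)),('top',T(522,180),(-66,-80,97)),('top',T(432,522),(-66,30,97))]
lp=[('scene',S(366,86),'g'),('top',T(330,348),'g'),('scene',S(370,99),'b'),('top',T(378,370),'b'),('scene',S(339,277),'P')]
def f(p,full=True):
    o=[]
    for n,u,X in fx: o.append(proj(d[n],C(p,*X))-u)
    P,b,g,a=loop(p[4],p[5]); D=dict(P=P,b=b,g=g)
    for n,u,k in lp: o.append((proj(d[n],C(p,D[k][0],0,D[k][1]))-u)*2)
    return np.r_[np.ravel(o),(p[3]+.0025)/.0015]
r=least_squares(f,[.5,-.13,1.37,-.002,1.6,-.8],x_scale=[.01,.01,.1,.01,.1,.1],loss='soft_l1')
print(r.x,r.cost);print(np.round(f(r.x)[:-1].reshape(-1,2),1).tolist())
P,b,g,a=loop(*r.x[4:]);print(P,b,g,a,C(r.x,g[0],0,g[1]))
E
python3 fit.py
```

```text
scene red 335.8536585365854 200.46341463414635 41
top red 308.7931034482759 201.6551724137931 29
[ 0.48188267 -0.12573903  1.3177359  -0.00285327  1.35841492  0.05821756] 14.440372148258314
[[-0.7, 0.3], [1.0, 1.9], [-0.1, 1.4], [0.8, 2.5], [0.2, -1.9], [1.0, -0.8], [0.2, -2.3], [-1.9, -0.1], [0.6, -0.4], [1.8, -0.0], [1.7, -1.0], [0.9, 0.2], [0.8, -0.5], [1.4, 0.1], [-1.3, -0.9], [0.3, -0.4]]
[ 21.9026773  132.77106939] [-34.34467625 165.34767478] [-22.31639118 186.1159284 ] 2.6166324766409983 [ 0.47629536 -0.14734466  0.18326266]
```

```bash
cat >> h.py <<'E'
from scipy.linalg import logm,expm
PC=[0.48188,-0.12574,1.3177,-0.00285]
def M(pos,rpy):
    A=np.eye(4);A[:3,:3]=Ro.from_euler('xyz',rpy).as_matrix();A[:3,3]=pos;return A
def rows(A,B,n):
    D=expm(np.real(logm(np.linalg.inv(A)@B))/n)
    return np.r_[D[:3,3]/.03,Ro.from_matrix(D[:3,:3]).as_rotvec()/np.radians(5)]
def solve(bx,bz):  # bar (case mm) -> lever, loopq, grip
    dx,dz=bx-15,bz-114; d=np.hypot(dx,dz)
    l=np.arctan2(dz,dx)%(2*np.pi)-np.arccos((400+d*d-4225)/(40*d))+.14
    P=np.array([15+20*np.cos(l-.14),114+20*np.sin(l-.14)])
    a=np.arctan2(bz-P[1],bx-P[0])%(2*np.pi)
    return l,a-l-1.2,np.array([bx,bz])+24*np.array([np.sin(a),-np.cos(a)])
E
python3 - <<'E'
from h import *
from station import get_obs
o=get_obs(); A=M(o['ee_pos'],o['eef_rot'])
g=C(PC,-22.3,0,186.1); B=M(g+[0,0,.191+.05],[np.pi,0,PC[2]])
r=rows(A,B,32);print(r.round(4),B[:3,3])
r=r.round(3); X=A.copy()
for i in range(32):
    D=np.eye(4);D[:3,3]=r[:3]*.03;D[:3,:3]=Ro.from_rotvec(r[3:]*np.radians(5)).as_matrix();X=X@D
print(X)
for b in [(-34,165),(-45,155),(-50,140),(-49,125),(-48,115),(-47,104),(-44,104),(-40,104),(-37,105),(-36,107),(-30,108)]: print(b,solve(*b))
E
```

```text
[-8.845e-01 -8.360e-02 -2.080e-02 -3.000e-04  3.000e-04  5.691e-01] [ 0.47629602 -0.14732956  0.42425   ]
[[ 2.50227169e-01  9.68187106e-01 -3.01696020e-04  4.75829072e-01]
 [ 9.68186579e-01 -2.50227348e-01 -1.01106012e-03 -1.47156817e-01]
 [-1.05438796e-03 -3.91033271e-05 -9.99999443e-01  4.24882324e-01]
 [ 0.00000000e+00  0.00000000e+00  0.00000000e+00  1.00000000e+00]]
(-34, 165) (np.float64(1.3344970626182184), np.float64(0.0852833542904905), array([-22.03715164, 185.80601498]))
(-45, 155) (np.float64(1.635971856991091), np.float64(-0.02426803877125816), array([-37.22549136, 177.70588064]))
(-50, 140) (np.float64(1.7246814857158648), np.float64(0.12444209460419908), array([-47.78390353, 163.89746674]))
(-49, 125) (np.float64(1.6920753513342985), np.float64(0.3883706813682697), array([-52.3217829 , 148.76900836]))
(-48, 115) (np.float64(1.75248886498827), np.float64(0.4854632380794064), array([-55.00896733, 137.95374429]))
(-47, 104) (np.float64(1.918098835995007), np.float64(0.4958106350610476), array([-57.91881606, 125.3723994 ]))
(-44, 104) (np.float64(1.7765788636841946), np.float64(0.6439923881299985), array([-55.06095096, 125.29918693]))
(-40, 104) (np.float64(1.572247578702401), np.float64(0.8457529306497429), array([-51.00615975, 125.32755137]))
(-37, 105) (np.float64(1.3670141163159393), np.float64(1.0170228929382035), array([-47.27559341, 126.68898753]))
(-36, 107) (np.float64(1.2399255762547154), np.float64(1.0935178603828504), array([-45.16558966, 129.18089192]))
(-30, 108) (np.float64(0.5122763793109691), np.float64(1.6349899824490917), array([-34.90144116, 131.49416682]))
```

>>> apply_moves(
  increments=[
    {"tx": -0.88, "ty": -0.084, "tz": -0.021, "az": 0.569},
    {"tx": -0.88, "ty": -0.084, "tz": -0.021, "az": 0.569},
    {"tx": -0.88, "ty": -0.084, "tz": -0.021, "az": 0.569},
    {"tx": -0.88, "ty": -0.084, "tz": -0.021, "az": 0.569},
    {"tx": -0.88, "ty": -0.084, "tz": -0.021, "az": 0.569},
    {"tx": -0.88, "ty": -0.084, "tz": -0.021, "az": 0.569},
    {"tx": -0.88, "ty": -0.084, "tz": -0.021, "az": 0.569},
    {"tx": -0.88, "ty": -0.084, "tz": -0.021, "az": 0.569},
    {"tx": -0.88, "ty": -0.084, "tz": -0.021, "az": 0.569},
    {"tx": -0.88, "ty": -0.084, "tz": -0.021, "az": 0.569},
    {"tx": -0.88, "ty": -0.084, "tz": -0.021, "az": 0.569},
    {"tx": -0.88, "ty": -0.084, "tz": -0.021, "az": 0.569},
  ],
  jaw=0.45,
  force=15,
)

```text
schema error: expected keys tx, ty, tz, ax, ay, az
```

>>> apply_moves(
  increments=[
    {"tx": -0.88, "ty": -0.084, "tz": -0.021, "az": 0.569},
    {"tx": -0.88, "ty": -0.084, "tz": -0.021, "az": 0.569},
    {"tx": -0.88, "ty": -0.084, "tz": -0.021, "az": 0.569},
    {"tx": -0.88, "ty": -0.084, "tz": -0.021, "az": 0.569},
    {"tx": -0.88, "ty": -0.084, "tz": -0.021, "az": 0.569},
    {"tx": -0.88, "ty": -0.084, "tz": -0.021, "az": 0.569},
    {"tx": -0.88, "ty": -0.084, "tz": -0.021, "az": 0.569},
    {"tx": -0.88, "ty": -0.084, "tz": -0.021, "az": 0.569},
    {"tx": -0.88, "ty": -0.084, "tz": -0.021, "az": 0.569},
    {"tx": -0.88, "ty": -0.084, "tz": -0.021, "az": 0.569},
    {"tx": -0.88, "ty": -0.084, "tz": -0.021, "az": 0.569},
    {"tx": -0.88, "ty": -0.084, "tz": -0.021, "az": 0.569},
  ],
)

```text
schema error: expected keys tx, ty, tz, ax, ay, az
```

>>> apply_moves(
  increments=[
    {"tx": -0.88, "ty": -0.084, "tz": -0.021, "az": 0.569},
    {"tx": -0.88, "ty": -0.084, "tz": -0.021, "az": 0.569},
    {"tx": -0.88, "ty": -0.084, "tz": -0.021, "az": 0.569},
    {"tx": -0.88, "ty": -0.084, "tz": -0.021, "az": 0.569},
    {"tx": -0.88, "ty": -0.084, "tz": -0.021, "az": 0.569},
    {"tx": -0.88, "ty": -0.084, "tz": -0.021, "az": 0.569},
    {"tx": -0.88, "ty": -0.084, "tz": -0.021, "az": 0.569},
    {"tx": -0.88, "ty": -0.084, "tz": -0.021, "az": 0.569},
    {"tz": 0},
    {"tz": 0},
  ],
)

```text
schema error: expected keys tx, ty, tz, ax, ay, az
```

All six keys are needed.

>>> apply_moves(
  increments=[
    {"tx": -0.88, "ty": -0.084, "tz": -0.021, "ax": 0, "ay": 0, "az": 0.569},
    {"tx": -0.88, "ty": -0.084, "tz": -0.021, "ax": 0, "ay": 0, "az": 0.569},
    {"tx": -0.88, "ty": -0.084, "tz": -0.021, "ax": 0, "ay": 0, "az": 0.569},
    {"tx": -0.88, "ty": -0.084, "tz": -0.021, "ax": 0, "ay": 0, "az": 0.569},
    {"tx": -0.88, "ty": -0.084, "tz": -0.021, "ax": 0, "ay": 0, "az": 0.569},
    {"tx": -0.88, "ty": -0.084, "tz": -0.021, "ax": 0, "ay": 0, "az": 0.569},
    {"tx": -0.88, "ty": -0.084, "tz": -0.021, "ax": 0, "ay": 0, "az": 0.569},
    {"tx": -0.88, "ty": -0.084, "tz": -0.021, "ax": 0, "ay": 0, "az": 0.569},
  ],
  jaw=0.45,
  force=15,
)

```text
time_s: 1.1
ee_pos: [0.3132, 0.4326, 0.4094]
eef_rot: [-3.141, -0.0, 2.508]
force: [1.1, 0.3, -0.8]
grip_width: 0.0515
grip_force: 0.0
```

>>> apply_moves(
  increments=[
    {"tx": -0.88, "ty": -0.084, "tz": -0.021, "ax": 0, "ay": 0, "az": 0.569},
    {"tx": -0.88, "ty": -0.084, "tz": -0.021, "ax": 0, "ay": 0, "az": 0.569},
    {"tx": -0.88, "ty": -0.084, "tz": -0.021, "ax": 0, "ay": 0, "az": 0.569},
    {"tx": -0.88, "ty": -0.084, "tz": -0.021, "ax": 0, "ay": 0, "az": 0.569},
    {"tx": -0.88, "ty": -0.084, "tz": -0.021, "ax": 0, "ay": 0, "az": 0.569},
    {"tx": -0.88, "ty": -0.084, "tz": -0.021, "ax": 0, "ay": 0, "az": 0.569},
    {"tx": -0.88, "ty": -0.084, "tz": -0.021, "ax": 0, "ay": 0, "az": 0.569},
    {"tx": -0.88, "ty": -0.084, "tz": -0.021, "ax": 0, "ay": 0, "az": 0.569},
    {"tx": -0.88, "ty": -0.084, "tz": -0.021, "ax": 0, "ay": 0, "az": 0.569},
    {"tx": -0.88, "ty": -0.084, "tz": -0.021, "ax": 0, "ay": 0, "az": 0.569},
    {"tx": -0.88, "ty": -0.084, "tz": -0.021, "ax": 0, "ay": 0, "az": 0.569},
    {"tx": -0.88, "ty": -0.084, "tz": -0.021, "ax": 0, "ay": 0, "az": 0.569},
  ],
)

```text
time_s: 2.6
ee_pos: [0.4821, 0.1684, 0.417]
eef_rot: [-3.141, -0.0, 1.912]
force: [0.9, -0.3, -0.3]
grip_width: 0.0518
grip_force: 0.0
```

>>> apply_moves(
  increments=[
    {"tx": -0.88, "ty": -0.084, "tz": -0.021, "ax": 0, "ay": 0, "az": 0.569},
    {"tx": -0.88, "ty": -0.084, "tz": -0.021, "ax": 0, "ay": 0, "az": 0.569},
    {"tx": -0.88, "ty": -0.084, "tz": -0.021, "ax": 0, "ay": 0, "az": 0.569},
    {"tx": -0.88, "ty": -0.084, "tz": -0.021, "ax": 0, "ay": 0, "az": 0.569},
    {"tx": -0.88, "ty": -0.084, "tz": -0.021, "ax": 0, "ay": 0, "az": 0.569},
    {"tx": -0.88, "ty": -0.084, "tz": -0.021, "ax": 0, "ay": 0, "az": 0.569},
    {"tx": -0.88, "ty": -0.084, "tz": -0.021, "ax": 0, "ay": 0, "az": 0.569},
    {"tx": -0.88, "ty": -0.084, "tz": -0.021, "ax": 0, "ay": 0, "az": 0.569},
    {"tx": -0.88, "ty": -0.084, "tz": -0.021, "ax": 0, "ay": 0, "az": 0.569},
    {"tx": -0.88, "ty": -0.084, "tz": -0.021, "ax": 0, "ay": 0, "az": 0.569},
    {"tx": -0.88, "ty": -0.084, "tz": -0.021, "ax": 0, "ay": 0, "az": 0.569},
    {"tx": -0.88, "ty": -0.084, "tz": -0.021, "ax": 0, "ay": 0, "az": 0.569},
  ],
)

```text
time_s: 4.1
ee_pos: [0.4737, -0.1451, 0.4245]
eef_rot: [-3.141, -0.0, 1.316]
force: [-0.3, 0.3, -0.5]
grip_width: 0.0516
grip_force: 0.0
```

Run:
```python
from h import *
from station import get_obs,camera
o=get_obs();print(o['time_s'],o['ee_pos'],o['eef_rot'],o['grip_width'],o['force'])
import pickle
d={n:camera(n) for n in("scene","top")};pickle.dump(d,open('c1.pkl','wb'))
def crop(n,x,y,w,h,s): return cv2.resize(d[n]['pixels'][y:y+h,x:x+w,::-1],None,fx=s,fy=s,interpolation=cv2.INTER_CUBIC)
cv2.imwrite('pics/a.png',np.hstack([crop('scene',285,150,90,110,4.4),crop('top',265,145,90,110,4.4)]))
```

```text
4.1 [ 0.47368011 -0.14510002  0.42454497] [-3.14100419e+00 -3.97382713e-05  1.31619151e+00] 0.05160614548130454 [-0.34739846  0.32199508 -0.47257985]
```

View pics/a.png

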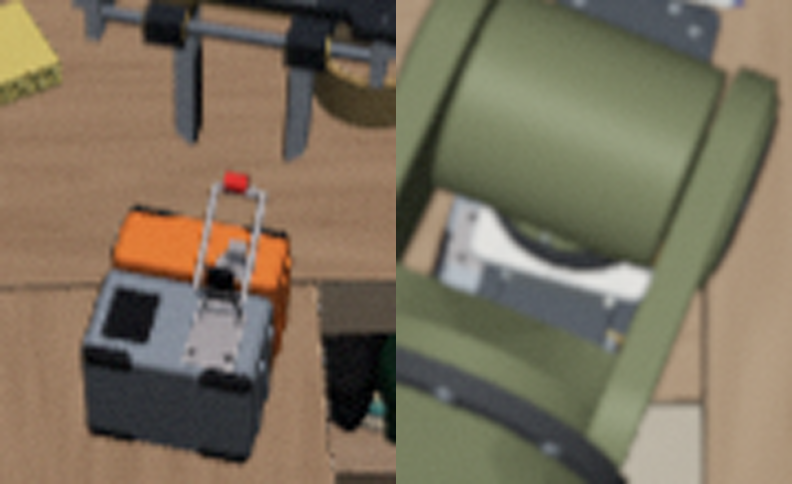

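The fingers straddle the red grip at (237,183) in the scene half. I'll lower and pinch.

>>> apply_moves(
  increments=[
    {"tx": -0.05, "ty": 0.1, "tz": 0.4, "ax": 0, "ay": 0, "az": 0},
    {"tx": 0, "ty": 0, "tz": 0.4, "ax": 0, "ay": 0, "az": 0},
    {"tx": 0, "ty": 0, "tz": 0.4, "ax": 0, "ay": 0, "az": 0},
    {"tx": 0, "ty": 0, "tz": 0.3, "ax": 0, "ay": 0, "az": 0},
    {"tx": 0, "ty": 0, "tz": 0.17, "ax": 0, "ay": 0, "az": 0},
    {"tx": 0, "ty": 0, "tz": 0, "ax": 0, "ay": 0, "az": 0},
  ],
)

```text
time_s: 4.95
ee_pos: [0.4765, -0.1464, 0.3745]
eef_rot: [-3.141, -0.0, 1.318]
force: [0.0, 0.4, 0.2]
grip_width: 0.0518
grip_force: 0.0
```

>>> apply_moves(
  increments=[
    {"tx": 0, "ty": 0, "tz": 0, "ax": 0, "ay": 0, "az": 0},
    {"tx": 0, "ty": 0, "tz": 0, "ax": 0, "ay": 0, "az": 0},
    {"tx": 0, "ty": 0, "tz": 0, "ax": 0, "ay": 0, "az": 0},
    {"tx": 0, "ty": 0, "tz": 0, "ax": 0, "ay": 0, "az": 0},
    {"tx": 0, "ty": 0, "tz": 0, "ax": 0, "ay": 0, "az": 0},
    {"tx": 0, "ty": 0, "tz": 0, "ax": 0, "ay": 0, "az": 0},
  ],
  jaw=1,
  force=10,
)

```text
time_s: 5.7
ee_pos: [0.4766, -0.1465, 0.3748]
eef_rot: [3.141, 0.0, 1.318]
force: [2.9, -0.8, -0.5]
grip_width: 0.0134
grip_force: 10.0
```

Run:
```python
from h import *
from station import camera
d={n:camera(n) for n in("scene",)}
def crop(n,x,y,w,h,s): return cv2.resize(d[n]['pixels'][y:y+h,x:x+w,::-1],None,fx=s,fy=s,interpolation=cv2.INTER_CUBIC)
cv2.imwrite('pics/b.png',crop('scene',290,160,80,80,7.4))
```

```text
(no output)
```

View pics/b.png

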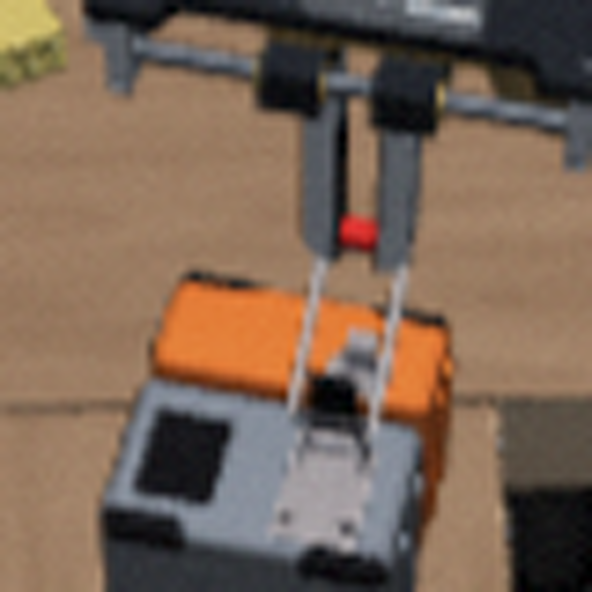

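The roller is pinched (opening 13.4 mm, grip at (360,232)). Next I'll carry it out over the keeper.

>>> apply_moves(
  increments=[
    {"tx": -0.25, "ty": 0.03, "tz": 0.14, "ax": 0, "ay": 0, "az": 0},
    {"tx": -0.25, "ty": 0, "tz": 0.14, "ax": 0, "ay": 0, "az": 0},
    {"tx": -0.18, "ty": 0, "tz": 0.23, "ax": 0, "ay": 0, "az": 0},
    {"tx": -0.18, "ty": 0, "tz": 0.23, "ax": 0, "ay": 0, "az": 0},
    {"tx": -0.08, "ty": 0, "tz": 0.25, "ax": 0, "ay": 0, "az": 0},
    {"tx": -0.08, "ty": 0, "tz": 0.25, "ax": 0, "ay": 0, "az": 0},
    {"tx": -0.05, "ty": 0, "tz": 0.18, "ax": 0, "ay": 0, "az": 0},
    {"tx": -0.05, "ty": 0, "tz": 0.18, "ax": 0, "ay": 0, "az": 0},
    {"tx": 0, "ty": 0, "tz": 0, "ax": 0, "ay": 0, "az": 0},
    {"tx": 0, "ty": 0, "tz": 0, "ax": 0, "ay": 0, "az": 0},
  ],
)

```text
time_s: 7.0
ee_pos: [0.469, -0.1792, 0.3268]
eef_rot: [-3.141, 0.0, 1.318]
force: [0.9, 0.7, -1.2]
grip_width: 0.0137
grip_force: 10.0
```

Run:
```python
from h import *
from station import camera,get_obs
d={n:camera(n) for n in("scene","top")}
def crop(n,x,y,w,h,s): return cv2.resize(d[n]['pixels'][y:y+h,x:x+w,::-1],None,fx=s,fy=s,interpolation=cv2.INTER_CUBIC)
cv2.imwrite('pics/c.png',np.hstack([crop('scene',305,170,60,80,6.5),crop('top',275,165,60,80,6.5)]))
print(get_obs()['force'])
```

```text
[ 0.40478576  0.39474543 -0.34632998]
```

View pics/c.png

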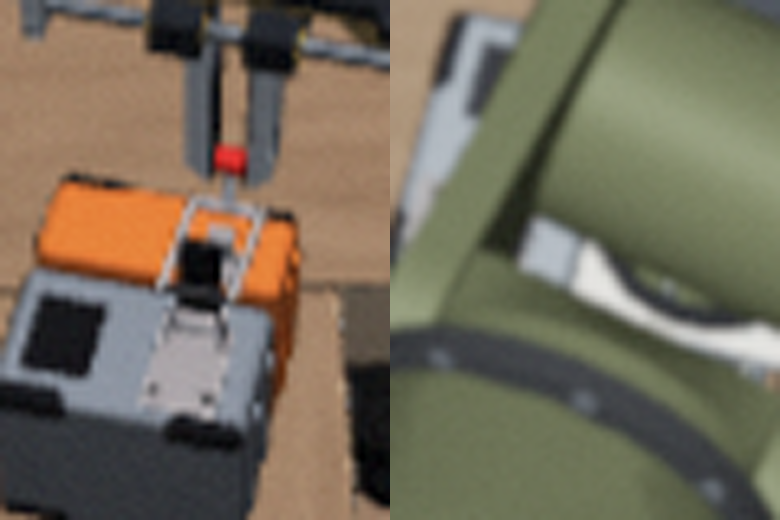

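The bar at (228,205) is beyond the keeper at (222,235). I'll lower it gently.

>>> apply_moves(
  increments=[
    {"tx": -0.05, "ty": 0, "tz": 0.15, "ax": 0, "ay": 0, "az": 0},
    {"tx": -0.03, "ty": 0, "tz": 0.12, "ax": 0, "ay": 0, "az": 0},
    {"tx": -0.02, "ty": 0, "tz": 0.1, "ax": 0, "ay": 0, "az": 0},
    {"tx": 0, "ty": 0, "tz": 0, "ax": 0, "ay": 0, "az": 0},
  ],
)

```text
time_s: 7.6
ee_pos: [0.4682, -0.1822, 0.3154]
eef_rot: [-3.141, 0.0, 1.318]
force: [-0.5, 0.3, 0.2]
grip_width: 0.0136
grip_force: 10.0
```

>>> apply_moves(
  increments=[
    {"tx": 0, "ty": 0, "tz": 0.04, "ax": 0, "ay": 0, "az": 0},
    {"tx": 0, "ty": 0, "tz": 0, "ax": 0, "ay": 0, "az": 0},
    {"tx": 0, "ty": 0, "tz": 0, "ax": 0, "ay": 0, "az": 0},
  ],
)

```text
time_s: 7.98
ee_pos: [0.4682, -0.1822, 0.3145]
eef_rot: [3.142, 0.0, 1.318]
force: [-0.1, 0.1, -0.0]
grip_width: 0.0142
grip_force: 10.0
```

>>> apply_moves(
  increments=[
    {"tx": 0, "ty": 0, "tz": 0.04, "ax": 0, "ay": 0, "az": 0},
    {"tx": 0, "ty": 0, "tz": 0, "ax": 0, "ay": 0, "az": 0},
    {"tx": 0, "ty": 0, "tz": 0, "ax": 0, "ay": 0, "az": 0},
  ],
)

```text
time_s: 8.35
ee_pos: [0.4682, -0.1821, 0.3132]
eef_rot: [3.142, -0.0, 1.318]
force: [-0.6, 1.3, 0.8]
grip_width: 0.014
grip_force: 10.0
```

>>> apply_moves(
  increments=[
    {"tx": 0, "ty": 0, "tz": 0.04, "ax": 0, "ay": 0, "az": 0},
    {"tx": 0, "ty": 0, "tz": 0, "ax": 0, "ay": 0, "az": 0},
    {"tx": 0, "ty": 0, "tz": 0, "ax": 0, "ay": 0, "az": 0},
  ],
)

```text
time_s: 8.72
ee_pos: [0.4682, -0.1821, 0.312]
eef_rot: [3.142, -0.0, 1.318]
force: [1.3, 1.7, 1.3]
grip_width: 0.0141
grip_force: 10.0
```

>>> apply_moves(
  increments=[
    {"tx": 0, "ty": 0, "tz": 0.04, "ax": 0, "ay": 0, "az": 0},
    {"tx": 0, "ty": 0, "tz": 0, "ax": 0, "ay": 0, "az": 0},
    {"tx": 0, "ty": 0, "tz": 0, "ax": 0, "ay": 0, "az": 0},
  ],
)

```text
time_s: 9.1
ee_pos: [0.4682, -0.1822, 0.3108]
eef_rot: [-3.141, 0.0, 1.318]
force: [-0.0, 0.6, 1.3]
grip_width: 0.0139
grip_force: 10.0
```

>>> apply_moves(
  increments=[
    {"tx": 0, "ty": 0, "tz": 0.04, "ax": 0, "ay": 0, "az": 0},
    {"tx": 0, "ty": 0, "tz": 0, "ax": 0, "ay": 0, "az": 0},
    {"tx": 0, "ty": 0, "tz": 0, "ax": 0, "ay": 0, "az": 0},
  ],
)

```text
time_s: 9.48
ee_pos: [0.4682, -0.1822, 0.3101]
eef_rot: [3.141, 0.0, 1.318]
force: [-2.0, 1.1, 6.4]
grip_width: 0.0142
grip_force: 10.0
```

>>> apply_moves(
  increments=[
    {"tx": 0, "ty": 0, "tz": 0.03, "ax": 0, "ay": 0, "az": 0},
    {"tx": 0, "ty": 0, "tz": 0, "ax": 0, "ay": 0, "az": 0},
    {"tx": 0, "ty": 0, "tz": 0, "ax": 0, "ay": 0, "az": 0},
  ],
)

```text
time_s: 9.85
ee_pos: [0.4682, -0.1823, 0.3095]
eef_rot: [3.141, 0.001, 1.318]
force: [-3.9, 2.1, 10.0]
grip_width: 0.0138
grip_force: 10.0
```

Run:
```python
from h import *
from station import camera,get_obs
d={n:camera(n) for n in("scene",)}
def crop(n,x,y,w,h,s): return cv2.resize(d[n]['pixels'][y:y+h,x:x+w,::-1],None,fx=s,fy=s,interpolation=cv2.INTER_CUBIC)
cv2.imwrite('pics/d.png',crop('scene',310,180,50,50,12))
print(get_obs()['force'])
```

```text
[-3.3421065   1.25432048  9.52830089]
```

View pics/d.png

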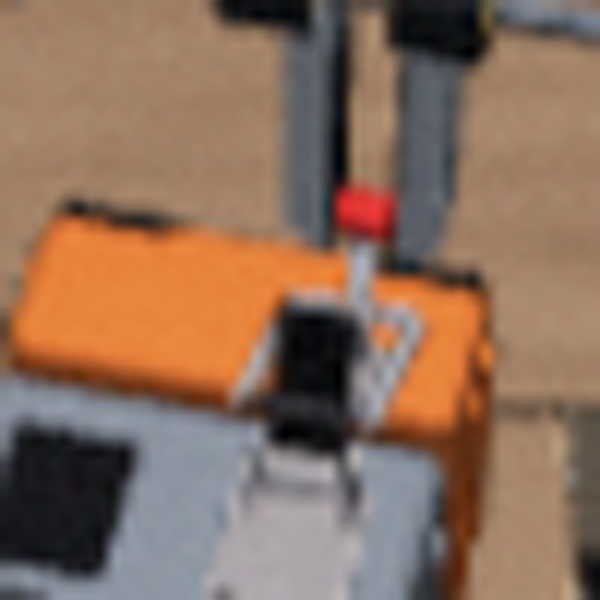

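Contact with the lid top is at TCP z of about 0.3103, with the bar beyond the keeper. I'll raise it 3 mm and draw it back.

>>> apply_moves(
  increments=[
    {"tx": 0, "ty": 0, "tz": -0.14, "ax": 0, "ay": 0, "az": 0},
    {"tx": 0.07, "ty": 0, "tz": 0, "ax": 0, "ay": 0, "az": 0},
    {"tx": 0.07, "ty": 0, "tz": 0, "ax": 0, "ay": 0, "az": 0},
    {"tx": 0.07, "ty": 0, "tz": 0, "ax": 0, "ay": 0, "az": 0},
    {"tx": 0, "ty": 0, "tz": 0, "ax": 0, "ay": 0, "az": 0},
    {"tx": 0, "ty": 0, "tz": 0, "ax": 0, "ay": 0, "az": 0},
  ],
)

```text
time_s: 10.65
ee_pos: [0.4698, -0.1758, 0.3128]
eef_rot: [-3.141, -0.001, 1.318]
force: [0.3, 0.6, -1.7]
grip_width: 0.0141
grip_force: 10.0
```

>>> apply_moves(
  increments=[
    {"tx": 0.06, "ty": 0, "tz": 0, "ax": 0, "ay": 0, "az": 0},
    {"tx": 0.06, "ty": 0, "tz": -0.02, "ax": 0, "ay": 0, "az": 0},
    {"tx": 0, "ty": 0, "tz": 0, "ax": 0, "ay": 0, "az": 0},
    {"tx": 0, "ty": 0, "tz": 0, "ax": 0, "ay": 0, "az": 0},
  ],
)

```text
time_s: 11.15
ee_pos: [0.4707, -0.1725, 0.3136]
eef_rot: [3.142, -0.0, 1.318]
force: [-1.7, -2.4, -0.7]
grip_width: 0.0136
grip_force: 10.0
```

>>> apply_moves(
  increments=[
    {"tx": 0.04, "ty": 0, "tz": 0, "ax": 0, "ay": 0, "az": 0},
    {"tx": 0, "ty": 0, "tz": 0, "ax": 0, "ay": 0, "az": 0},
    {"tx": 0, "ty": 0, "tz": 0, "ax": 0, "ay": 0, "az": 0},
  ],
)

```text
time_s: 11.52
ee_pos: [0.4709, -0.1717, 0.3137]
eef_rot: [3.141, 0.001, 1.318]
force: [-1.4, -7.7, 0.7]
grip_width: 0.0138
grip_force: 10.0
```

>>> apply_moves(
  increments=[
    {"tx": 0.04, "ty": 0, "tz": 0, "ax": 0, "ay": 0, "az": 0},
    {"tx": 0, "ty": 0, "tz": 0, "ax": 0, "ay": 0, "az": 0},
    {"tx": 0, "ty": 0, "tz": 0, "ax": 0, "ay": 0, "az": 0},
  ],
)

```text
time_s: 11.9
ee_pos: [0.4712, -0.1707, 0.3138]
eef_rot: [3.141, 0.001, 1.318]
force: [-4.2, -7.9, 1.1]
grip_width: 0.0138
grip_force: 10.0
```

The post is contacted at about 8 N. I'll lift gently to check that the bar is under the lip.

>>> apply_moves(
  increments=[
    {"tx": -0.03, "ty": 0, "tz": -0.05, "ax": 0, "ay": 0, "az": 0},
    {"tx": 0, "ty": 0, "tz": -0.05, "ax": 0, "ay": 0, "az": 0},
    {"tx": 0, "ty": 0, "tz": 0, "ax": 0, "ay": 0, "az": 0},
    {"tx": 0, "ty": 0, "tz": 0, "ax": 0, "ay": 0, "az": 0},
  ],
)

```text
time_s: 12.4
ee_pos: [0.4711, -0.171, 0.3166]
eef_rot: [3.141, 0.0, 1.318]
force: [-2.3, -1.5, -0.2]
grip_width: 0.014
grip_force: 10.0
```

>>> apply_moves(
  increments=[
    {"tx": 0, "ty": 0, "tz": -0.05, "ax": 0, "ay": 0, "az": 0},
    {"tx": 0, "ty": 0, "tz": 0, "ax": 0, "ay": 0, "az": 0},
    {"tx": 0, "ty": 0, "tz": 0, "ax": 0, "ay": 0, "az": 0},
  ],
)

```text
time_s: 12.78
ee_pos: [0.4711, -0.1709, 0.3177]
eef_rot: [-3.141, -0.0, 1.318]
force: [2.6, -0.0, -9.4]
grip_width: 0.0139
grip_force: 10.0
```

The downward pull confirms that the bar is under the lip. I'll ease off, let go, and rise clear.

>>> apply_moves(
  increments=[
    {"tx": 0, "ty": 0, "tz": 0.05, "ax": 0, "ay": 0, "az": 0},
    {"tx": 0, "ty": 0, "tz": 0, "ax": 0, "ay": 0, "az": 0},
    {"tx": 0, "ty": 0, "tz": 0, "ax": 0, "ay": 0, "az": 0},
  ],
)

```text
time_s: 13.15
ee_pos: [0.4711, -0.171, 0.3168]
eef_rot: [3.141, -0.0, 1.318]
force: [-0.2, 0.9, 0.9]
grip_width: 0.0139
grip_force: 10.0
```

>>> apply_moves(
  increments=[
    {"tx": 0, "ty": 0, "tz": 0, "ax": 0, "ay": 0, "az": 0},
    {"tx": 0, "ty": 0, "tz": 0, "ax": 0, "ay": 0, "az": 0},
    {"tx": 0, "ty": 0, "tz": 0, "ax": 0, "ay": 0, "az": 0},
    {"tx": 0, "ty": 0, "tz": 0, "ax": 0, "ay": 0, "az": 0},
    {"tx": 0, "ty": 0, "tz": -0.5, "ax": 0, "ay": 0, "az": 0},
    {"tx": 0, "ty": 0, "tz": -1, "ax": 0, "ay": 0, "az": 0},
    {"tx": 0, "ty": 0, "tz": -1, "ax": 0, "ay": 0, "az": 0},
    {"tx": 0, "ty": 0, "tz": 0, "ax": 0, "ay": 0, "az": 0},
    {"tx": 0, "ty": 0, "tz": 0, "ax": 0, "ay": 0, "az": 0},
  ],
  jaw=0.5,
)

```text
time_s: 14.28
ee_pos: [0.4709, -0.171, 0.3913]
eef_rot: [-3.141, -0.0, 1.318]
force: [0.3, 0.4, -0.3]
grip_width: 0.047
grip_force: 0.0
```

Run:
```python
from h import *
from station import camera,get_obs
d={n:camera(n) for n in("scene",)}
def crop(n,x,y,w,h,s): return cv2.resize(d[n]['pixels'][y:y+h,x:x+w,::-1],None,fx=s,fy=s,interpolation=cv2.INTER_CUBIC)
cv2.imwrite('pics/e.png',crop('scene',305,165,60,60,10))
o=get_obs();print(o['force'],o['ee_pos'])
```

```text
[ 0.8023118   0.03800237 -0.76862332] [ 0.47092919 -0.17101008  0.39086938]
```

View pics/e.png

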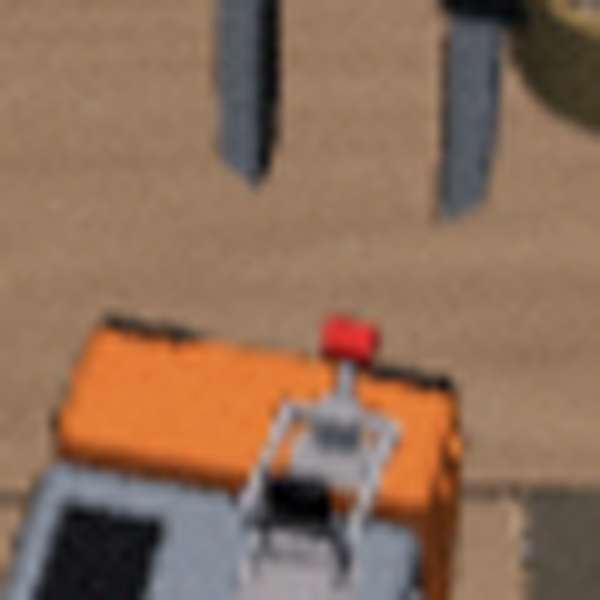

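The loop is hooked over the keeper and the lever still stands (black, at (295,495)). I'll close the fingers and position them between lever and keeper, while computing the push arc.

>>> apply_moves(
  increments=[
    {"tx": 0.5, "ty": 0, "tz": 0, "ax": 0, "ay": 0, "az": 0},
    {"tx": 0.55, "ty": 0, "tz": 0, "ax": 0, "ay": 0, "az": 0},
    {"tx": 0.5, "ty": 0, "tz": 0, "ax": 0, "ay": 0, "az": 0},
    {"tx": 0, "ty": 0, "tz": 0, "ax": 0, "ay": 0, "az": 0},
    {"tx": 0, "ty": 0, "tz": 0.5, "ax": 0, "ay": 0, "az": 0},
    {"tx": 0, "ty": 0, "tz": 0.5, "ax": 0, "ay": 0, "az": 0},
    {"tx": 0, "ty": 0, "tz": 0.4, "ax": 0, "ay": 0, "az": 0},
    {"tx": 0, "ty": 0, "tz": 0, "ax": 0, "ay": 0, "az": 0},
  ],
  jaw=1,
)

```text
time_s: 15.32
ee_pos: [0.4826, -0.1262, 0.3483]
eef_rot: [-3.139, -0.0, 1.317]
force: [0.5, 0.6, -0.1]
grip_width: 0.0007
grip_force: 0.0
```

```bash
cat >> h.py <<'E'
def corner(o):
    d=np.array(o['ee_pos'])-np.array([PC[0],PC[1],PC[3]]); c,s=np.cos(PC[2]),np.sin(PC[2])
    return (c*d[0]+s*d[1])*1e3+8,(c*d[1]-s*d[0])*1e3,d[2]*1e3-199
E
python3 - <<'E'
from h import *
from station import get_obs
o=get_obs();x,y,z=corner(o);print('now',x,y,z,o['force'],o['grip_width'])
for l in np.arange(1.3,-.05,-.1):
    nx,nz=15+40*np.cos(l)-4.5*np.sin(l),114+40*np.sin(l)+4.5*np.cos(l)
    print(round(l,1),round(nx,1),round(nz,1),'tx %.2f tz %.2f'%((nx-x)/30,(z-nz)/30)); x,z=nx,nz
E
```

```text
now 7.677392072502281 -0.7869291678554114 152.15852660538252 [ 0.48541355  0.56293371 -0.11109492] 0.0006647756223878336
1.3 21.4 153.7 tx 0.46 tz -0.05
1.2 25.3 152.9 tx 0.13 tz 0.03
1.1 29.1 151.7 tx 0.13 tz 0.04
1.0 32.8 150.1 tx 0.12 tz 0.05
0.9 36.3 148.1 tx 0.12 tz 0.07
0.8 39.6 145.8 tx 0.11 tz 0.08
0.7 42.7 143.2 tx 0.10 tz 0.09
0.6 45.5 140.3 tx 0.09 tz 0.10
0.5 47.9 137.1 tx 0.08 tz 0.11
0.4 50.1 133.7 tx 0.07 tz 0.11
0.3 51.9 130.1 tx 0.06 tz 0.12
0.2 53.3 126.4 tx 0.05 tz 0.13
0.1 54.4 122.5 tx 0.03 tz 0.13
-0.0 55.0 118.5 tx 0.02 tz 0.13
```

>>> apply_moves(
  increments=[
    {"tx": 0.15, "ty": 0, "tz": -0.01, "ax": 0, "ay": 0, "az": 0},
    {"tx": 0.15, "ty": 0, "tz": -0.02, "ax": 0, "ay": 0, "az": 0},
    {"tx": 0.15, "ty": 0, "tz": -0.02, "ax": 0, "ay": 0, "az": 0},
    {"tx": 0.13, "ty": 0, "tz": 0.03, "ax": 0, "ay": 0, "az": 0},
    {"tx": 0.13, "ty": 0, "tz": 0.04, "ax": 0, "ay": 0, "az": 0},
    {"tx": 0, "ty": 0, "tz": 0, "ax": 0, "ay": 0, "az": 0},
  ],
)

```text
time_s: 16.08
ee_pos: [0.4881, -0.1052, 0.3489]
eef_rot: [3.141, -0.0, 1.318]
force: [1.0, -0.2, 0.9]
grip_width: 0.0004
grip_force: 0.7
```

>>> apply_moves(
  increments=[
    {"tx": 0.12, "ty": 0, "tz": 0.05, "ax": 0, "ay": 0, "az": 0},
    {"tx": 0.12, "ty": 0, "tz": 0.07, "ax": 0, "ay": 0, "az": 0},
    {"tx": 0.11, "ty": 0, "tz": 0.08, "ax": 0, "ay": 0, "az": 0},
    {"tx": 0, "ty": 0, "tz": 0, "ax": 0, "ay": 0, "az": 0},
  ],
)

```text
time_s: 16.58
ee_pos: [0.4907, -0.0949, 0.3426]
eef_rot: [-3.141, -0.0, 1.318]
force: [0.3, -0.7, 2.0]
grip_width: 0.0006
grip_force: 0.5
```

```bash
python3 -c "
from h import *
from station import get_obs
o=get_obs();print(corner(o),o['force'])"
```

```text
(np.float64(40.034239992315165), np.float64(-0.8316078778721542), np.float64(146.43119488193668)) [ 0.27384239 -0.6843271   2.01562377]
```

>>> apply_moves(
  increments=[
    {"tx": 0.1, "ty": 0, "tz": 0.09, "ax": 0, "ay": 0, "az": 0},
    {"tx": 0.09, "ty": 0, "tz": 0.1, "ax": 0, "ay": 0, "az": 0},
    {"tx": 0, "ty": 0, "tz": 0, "ax": 0, "ay": 0, "az": 0},
  ],
)

```text
time_s: 16.95
ee_pos: [0.4921, -0.0895, 0.3368]
eef_rot: [-3.141, -0.0, 1.318]
force: [0.9, -0.4, 0.3]
grip_width: 0.0002
grip_force: 0.3
```

>>> apply_moves(
  increments=[
    {"tx": 0.08, "ty": 0, "tz": 0.11, "ax": 0, "ay": 0, "az": 0},
    {"tx": 0.07, "ty": 0, "tz": 0.12, "ax": 0, "ay": 0, "az": 0},
    {"tx": 0, "ty": 0, "tz": 0, "ax": 0, "ay": 0, "az": 0},
  ],
)

```text
time_s: 17.32
ee_pos: [0.4932, -0.0852, 0.3298]
eef_rot: [-3.141, -0.0, 1.318]
force: [-0.2, -0.3, 0.1]
grip_width: 0.0003
grip_force: 0.0
```

Run:
```python
from h import *
from station import camera,get_obs
o=get_obs();print(corner(o),o['force'])
d={n:camera(n) for n in("scene",)}
cv2.imwrite('pics/f.png',cv2.resize(d['scene']['pixels'][165:230,300:365,::-1],None,fx=9,fy=9,interpolation=cv2.INTER_CUBIC))
```

```text
(np.float64(50.06388418913153), np.float64(-0.7726268198047694), np.float64(133.6645852894244)) [-0.19857978 -0.2520152   0.11436431]
```

No load where I expected some, so I'll look.

View pics/f.png

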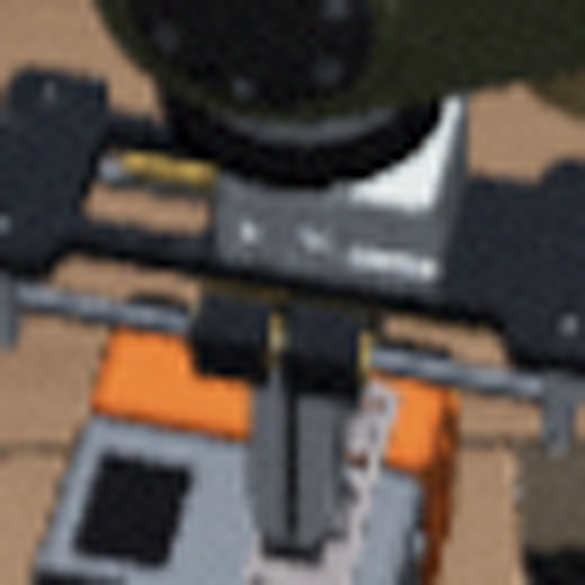

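Run:
```python
from h import *
from station import camera
c=camera('scene')
pp=lambda x,y,z:((proj(c,C(PC,x,y,z))-[300,165]+.5)*9-.5).round()
for l in (.4,.5,.7,1.0,1.24):
  for q in (solve(-30,108)[1] if l<.6 else 1.09,1.09):
    P,b,g,a=loop(l,q);print(l,q,'P',pp(P[0],15,P[1]),'bar end',pp(b[0],15,b[1]),b.round(),'grip',pp(g[0],0,g[1]),'tip',pp(15+45*np.cos(l)-4*np.sin(l),9,114+45*np.sin(l)+4*np.cos(l)))
print('seat',pp(-36,15,107))
im=c['pixels'][165:230,300:365].astype(int)
```

```text
0.4 1.6349899824490917 P [358. 535.] bar end [402. 382.] [-30. 113.] grip [358. 319.] tip [324. 554.]
0.4 1.09 P [358. 535.] bar end [401. 327.] [-24. 148.] grip [346. 298.] tip [324. 554.]
0.5 1.6349899824490917 P [358. 530.] bar end [401. 392.] [-30. 109.] grip [359. 324.] tip [326. 540.]
0.5 1.09 P [358. 530.] bar end [403. 327.] [-27. 143.] grip [350. 291.] tip [326. 540.]
0.7 1.09 P [360. 518.] bar end [405. 333.] [-32. 134.] grip [356. 284.] tip [330. 511.]
0.7 1.09 P [360. 518.] bar end [405. 333.] [-32. 134.] grip [356. 284.] tip [330. 511.]
1.0 1.09 P [363. 498.] bar end [406. 354.] [-36. 120.] grip [363. 288.] tip [339. 465.]
1.0 1.09 P [363. 498.] bar end [406. 354.] [-36. 120.] grip [363. 288.] tip [339. 465.]
1.24 1.09 P [366. 483.] bar end [405. 380.] [-36. 107.] grip [366. 304.] tip [346. 430.]
1.24 1.09 P [366. 483.] bar end [405. 380.] [-36. 107.] grip [366. 304.] tip [346. 430.]
seat [405. 380.]
```

The picture shows the fingertips at (290,545) just over the lever, but the loop's end is hidden behind the jaw. I'll back off and find the red grip by segmentation.

>>> apply_moves(
  increments=[
    {"tx": 0, "ty": 0, "tz": -0.8, "ax": 0, "ay": 0, "az": 0},
    {"tx": 0, "ty": 0, "tz": -1, "ax": 0, "ay": 0, "az": 0},
    {"tx": -0.8, "ty": 0, "tz": -0.5, "ax": 0, "ay": 0, "az": 0},
    {"tx": -1, "ty": 0, "tz": 0, "ax": 0, "ay": 0, "az": 0},
    {"tx": -1, "ty": 0, "tz": 0, "ax": 0, "ay": 0, "az": 0},
    {"tx": -0.4, "ty": 0, "tz": 0, "ax": 0, "ay": 0, "az": 0},
    {"tx": 0, "ty": 0, "tz": 0, "ax": 0, "ay": 0, "az": 0},
  ],
)

```text
time_s: 18.3
ee_pos: [0.4691, -0.1785, 0.3992]
eef_rot: [-3.141, -0.0, 1.317]
force: [-0.4, 0.2, -0.7]
grip_width: 0.0005
grip_force: 0.0
```

Run:
```python
from h import *
from station import camera,get_obs
import pickle
c=camera('scene');pickle.dump(c,open('c2.pkl','wb'))
o=get_obs();print(corner(o),o['force'])
def blob(c,pred):
    r=c['pixels'].astype(int)[175:240,300:370]; m=pred(r[...,0],r[...,1],r[...,2]).astype(np.uint8)
    n,l,s,ce=cv2.connectedComponentsWithStats(m)
    return [(s[i,4],(ce[i]+[300,175]).round(1)) for i in range(1,n) if s[i,4]>4]
red=lambda r,g,b:(r>110)&(g<80)&(b<80)&(r-g>70)
print('red',blob(c,red),'black',blob(c,lambda r,g,b:(r<35)&(g<35)&(b<35)))
pp=lambda x,y,z:proj(c,C(PC,x,y,z)).round(1)
for l,q in((1.24,1.09),(.4,1.69),(.4,1.09),(.5,1.63),(.5,1.09),(.8,1.09),(.8,1.4)):
    P,b,g,a=loop(l,q); print(l,q,'grip',pp(g[0],0,g[1]),'tip',pp(15+42*np.cos(l)-4.5*np.sin(l),0,114+42*np.sin(l)+4.5*np.cos(l)),b.round())
c0=pickle.load(open('c0.pkl','rb'))['scene']; print('ref',blob(c0,red),proj(c0,C(PC,-22.3,0,186.1)))
```

```text
(np.float64(-45.75143604195366), np.float64(-0.902312252327427), np.float64(203.0656753973426)) [0.03932762 0.8436672  0.13178468]
red [(np.int32(19), array([338.6, 201.3]))] black [(np.int32(93), array([314.4, 221.4])), (np.int32(20), array([334.1, 220.8])), (np.int32(143), array([364.4, 232.5])), (np.int32(37), array([308.6, 231.4])), (np.int32(41), array([335.6, 236.5]))]
1.24 1.09 grip [340.2 198.3] tip [334.8 211.9] [-36. 107.]
0.4 1.69 grip [339.3 200.6] tip [332.4 224.8] [-30. 110.]
0.4 1.09 grip [338.  197.7] tip [332.4 224.8] [-24. 148.]
0.5 1.63 grip [339.4 200.5] tip [332.6 223.3] [-30. 109.]
0.5 1.09 grip [338.4 196.9] tip [332.6 223.3] [-27. 143.]
0.8 1.09 grip [339.4 196. ] tip [333.4 218.6] [-34. 130.]
0.8 1.4 grip [339.7 199.4] tip [333.4 218.6] [-32. 110.]
ref [(np.int32(19), array([337.9, 190.8]))] [338.79602968 191.13239589]
```

Run:
```python
import pickle,numpy as np
a=pickle.load(open('c0.pkl','rb'))['scene']['pixels'].astype(float); b=pickle.load(open('c2.pkl','rb'))['pixels'].astype(float)
for nm,im in(('c0',a),('c2',b)):
    s=(im[...,0]-im[...,2])
    for col in (314,318,322,326,346,349): print(nm,col,s[194:222,col].astype(int).tolist())
print('lever area brightness c2 / c0')
for im in (a,b): print(im[200:236:1,328:341].mean(2).astype(int))
```

```text
c0 314 [52, 51, 52, 37, 94, 140, 156, 160, 163, 161, 162, 162, 163, 163, 159, 135, 92, 49, -10, -19, -18, -15, -6, -2, -1, -9, -2, -3]
c0 318 [51, 56, 46, 22, 88, 149, 165, 163, 163, 162, 162, 163, 161, 161, 162, 155, 123, 84, 36, -10, -17, -18, -13, -4, -7, -2, -5, -2]
c0 322 [52, 52, 52, 38, 11, 122, 164, 163, 162, 162, 160, 163, 163, 162, 160, 161, 149, 109, 67, 6, -18, -18, -17, -18, -19, -18, -17, -17]
c0 326 [53, 54, 52, 52, 58, 126, 163, 163, 163, 162, 163, 163, 162, 164, 162, 163, 161, 139, 97, 63, 3, -18, -19, -17, -22, -19, -17, -18]
c0 346 [49, 50, 51, 52, 54, 54, 50, 46, 22, 62, 139, 159, 162, 162, 163, 161, 163, 163, 161, 160, 155, 120, 80, 57, 33, 2, -10, -8]
c0 349 [52, 53, 52, 51, 53, 53, 51, 53, 36, 8, 91, 141, 150, 147, 134, 109, 87, 78, 99, 123, 105, 71, 69, 64, 64, 61, 59, 70]
c2 314 [54, 57, 57, 46, 55, 136, 164, 168, 168, 170, 169, 169, 170, 168, 168, 169, 149, 78, -12, -18, -21, -13, -4, -3, -5, -3, -3, -3]
c2 318 [57, 57, 54, 40, 17, 110, 161, 172, 170, 168, 168, 170, 169, 169, 169, 168, 167, 141, 53, -12, -20, -18, -15, -3, -6, -4, -5, -3]
c2 322 [56, 57, 56,
[... 3813 characters left out ...]
58  62  50  49  37  21 108 118 164 125]
 [135  63  71  62  71  78  64  43  39  71 109 166 135]
 [138  61  46  49  52  61  58  47 110 125 137 169 150]
 [143  68  43  24  23  28  38  60 145 160 161 164 147]
 [161 130 120 120  92  84  68  93 153 160 157 153 146]
 [151 159 160 160 144 143 137 142 155 160 160 131 142]
 [106 139 161 159 157 160 161 155 157 162 170 135 137]
 [107 141 161 165 160 163 162 147 127 136 159 149 142]
 [149 157 162 161 163 161 158 151  86  97 146 144 143]
 [140 146 155 169 166 160 159 158 136 136 129 139 142]
 [129 139 147 137 109 106 123 139 169 169 136 141 143]
 [123 127 110  69  31  27  58  78 115 115 105 124 116]
 [ 85  89  60  28  27  23  27  29  31  26  38  70  63]]
```

The lid's edge has shifted by nearly the whole shut travel. The red grip at (338.6,201.3) fits a bar hooked at x ≈ -30, and the lever is at about 0.4. So the loop is hooked and close to dead centre, and I'll go back and press on.

>>> apply_moves(
  increments=[
    {"tx": 0.9, "ty": 0, "tz": 0, "ax": 0, "ay": 0, "az": 0},
    {"tx": 1, "ty": 0, "tz": 0, "ax": 0, "ay": 0, "az": 0},
    {"tx": 1, "ty": 0, "tz": 0, "ax": 0, "ay": 0, "az": 0},
    {"tx": 0.33, "ty": -0.02, "tz": 0, "ax": 0, "ay": 0, "az": 0},
    {"tx": 0, "ty": 0, "tz": 0.5, "ax": 0, "ay": 0, "az": 0},
    {"tx": 0, "ty": 0, "tz": 0.6, "ax": 0, "ay": 0, "az": 0},
    {"tx": 0, "ty": 0, "tz": 0.5, "ax": 0, "ay": 0, "az": 0},
    {"tx": 0, "ty": 0, "tz": 0.25, "ax": 0, "ay": 0, "az": 0},
    {"tx": 0, "ty": 0, "tz": 0.15, "ax": 0, "ay": 0, "az": 0},
    {"tx": 0, "ty": 0, "tz": 0.15, "ax": 0, "ay": 0, "az": 0},
    {"tx": 0, "ty": 0, "tz": 0, "ax": 0, "ay": 0, "az": 0},
  ],
)

```text
time_s: 19.73
ee_pos: [0.4929, -0.0844, 0.3348]
eef_rot: [3.142, 0.0, 1.318]
force: [0.2, 1.2, -0.3]
grip_width: 0.0009
grip_force: 0.0
```

>>> apply_moves(
  increments=[
    {"tx": 0.03, "ty": 0, "tz": 0.1, "ax": 0, "ay": 0, "az": 0},
    {"tx": 0, "ty": 0, "tz": 0, "ax": 0, "ay": 0, "az": 0},
  ],
)

```text
time_s: 19.98
ee_pos: [0.4931, -0.0834, 0.3317]
eef_rot: [-3.142, -0.0, 1.318]
force: [0.3, 0.4, 0.8]
grip_width: 0.0002
grip_force: 0.0
```

```bash
python3 -c "
from h import *
from station import get_obs
o=get_obs();print(corner(o),o['force'])"
```

```text
(np.float64(51.77505710929466), np.float64(-0.23813693174160044), np.float64(135.59748592364656)) [0.31225181 0.40457306 0.7782525 ]
```

>>> apply_moves(
  increments=[
    {"tx": 0.02, "ty": 0, "tz": 0.1, "ax": 0, "ay": 0, "az": 0},
    {"tx": 0, "ty": 0, "tz": 0, "ax": 0, "ay": 0, "az": 0},
  ],
)

```text
time_s: 20.23
ee_pos: [0.4933, -0.0829, 0.3287]
eef_rot: [3.142, 0.0, 1.318]
force: [0.4, 0.6, 0.4]
grip_width: 0.0002
grip_force: 0.2
```

>>> apply_moves(
  increments=[
    {"tx": 0.02, "ty": 0, "tz": 0.1, "ax": 0, "ay": 0, "az": 0},
    {"tx": 0, "ty": 0, "tz": 0, "ax": 0, "ay": 0, "az": 0},
  ],
)

```text
time_s: 20.48
ee_pos: [0.4934, -0.0823, 0.3256]
eef_rot: [-3.141, 0.0, 1.318]
force: [-0.1, 0.8, -0.2]
grip_width: 0.0003
grip_force: 0.1
```

>>> apply_moves(
  increments=[
    {"tx": 0.02, "ty": 0, "tz": 0.1, "ax": 0, "ay": 0, "az": 0},
    {"tx": 0, "ty": 0, "tz": 0, "ax": 0, "ay": 0, "az": 0},
  ],
)

```text
time_s: 20.72
ee_pos: [0.4935, -0.0817, 0.3225]
eef_rot: [-3.141, 0.0, 1.318]
force: [0.6, -0.3, 0.2]
grip_width: 0.0005
grip_force: 0.0
```

>>> apply_moves(
  increments=[
    {"tx": 0.02, "ty": 0, "tz": 0.1, "ax": 0, "ay": 0, "az": 0},
    {"tx": 0, "ty": 0, "tz": 0, "ax": 0, "ay": 0, "az": 0},
  ],
)

```text
time_s: 20.98
ee_pos: [0.4936, -0.0812, 0.3195]
eef_rot: [-3.141, 0.0, 1.318]
force: [0.7, -0.5, -0.8]
grip_width: 0.0004
grip_force: 0.0
```

>>> apply_moves(
  increments=[
    {"tx": 0, "ty": 0, "tz": 0.06, "ax": 0, "ay": 0, "az": 0},
    {"tx": 0, "ty": 0, "tz": 0, "ax": 0, "ay": 0, "az": 0},
  ],
)

```text
time_s: 21.22
ee_pos: [0.4937, -0.0812, 0.3179]
eef_rot: [-3.141, 0.0, 1.318]
force: [-0.2, 1.0, -0.4]
grip_width: 0.0003
grip_force: 0.0
```

>>> apply_moves(
  increments=[
    {"tx": 0, "ty": 0, "tz": 0.04, "ax": 0, "ay": 0, "az": 0},
    {"tx": 0, "ty": 0, "tz": 0, "ax": 0, "ay": 0, "az": 0},
  ],
)

```text
time_s: 21.48
ee_pos: [0.4937, -0.0812, 0.3167]
eef_rot: [-3.141, 0.0, 1.318]
force: [-0.8, -0.7, 0.1]
grip_width: 0.0004
grip_force: 0.0
```

>>> apply_moves(
  increments=[
    {"tx": 0, "ty": 0, "tz": 0.03, "ax": 0, "ay": 0, "az": 0},
    {"tx": 0, "ty": 0, "tz": 0, "ax": 0, "ay": 0, "az": 0},
  ],
)

```text
time_s: 21.72
ee_pos: [0.4937, -0.0812, 0.3158]
eef_rot: [-3.141, 0.0, 1.318]
force: [0.4, -0.4, 0.0]
grip_width: 0.001
grip_force: 0.0
```

>>> apply_moves(
  increments=[
    {"tx": 0, "ty": 0, "tz": 0.03, "ax": 0, "ay": 0, "az": 0},
    {"tx": 0, "ty": 0, "tz": 0, "ax": 0, "ay": 0, "az": 0},
  ],
)

```text
time_s: 21.98
ee_pos: [0.4936, -0.0812, 0.3149]
eef_rot: [-3.141, 0.0, 1.318]
force: [0.4, -0.4, 0.4]
grip_width: 0.0003
grip_force: 0.0
```

>>> apply_moves(
  increments=[
    {"tx": 0, "ty": 0, "tz": 0.02, "ax": 0, "ay": 0, "az": 0},
    {"tx": 0, "ty": 0, "tz": 0, "ax": 0, "ay": 0, "az": 0},
  ],
)

```text
time_s: 22.22
ee_pos: [0.4937, -0.0812, 0.3146]
eef_rot: [3.141, 0.0, 1.318]
force: [-1.0, -0.5, 3.3]
grip_width: 0.0008
grip_force: 1.7
```

>>> apply_moves(
  increments=[
    {"tx": 0, "ty": 0, "tz": 0.02, "ax": 0, "ay": 0, "az": 0},
    {"tx": 0, "ty": 0, "tz": 0, "ax": 0, "ay": 0, "az": 0},
  ],
)

```text
time_s: 22.48
ee_pos: [0.4937, -0.0812, 0.3145]
eef_rot: [3.141, 0.0, 1.318]
force: [-4.1, 0.8, 10.3]
grip_width: 0.0008
grip_force: 5.0
```

Run:
```python
from h import *
from station import camera,get_obs
c=camera('scene');o=get_obs();print(corner(o),o['force'])
print(c['pixels'][214:236,326:341].mean(2).astype(int)); print('pivot',proj(c,C(PC,15,0,114)),'home tip',proj(c,C(PC,57,0,118.5)),'fingertip',proj(c,C(PC,*corner(o))))
```

```text
(np.float64(54.0869809130725), np.float64(-0.29524139790175485), np.float64(118.37177147994544)) [-3.26773301  1.04977553 10.32239389]
[[114 101  97  97  97  54  26  65  69  53  54  29  27  95 150]
 [143 120  96  94  95  55  33  87  98  90  96  64  49 102 116]
 [148 120 101  95  96  57  34  87  97 100 113  79  90  84  67]
 [149 120  96  96  95  58  36  87  96  92 106  79 116 160 124]
 [149 121  99  96  96  58  32  87  94  94 100  76  93 161 154]
 [148 120  97  95  93  55  34  84  94  96  92  76  68 113 167]
 [150 123 100  96  97  56  29  86  96  99  90  72  93  72 164]
 [149 120  96  96  94  55  31  87  94  94  88  73 111  92 168]
 [149 116  98  91  97  55  41  87  97  95  92  76 114 123 165]
 [148 117  99  92  94  56  46  87  93  95  96  83  99 152 147]
 [151 124  98  93  95  56  48  85  96  96  94  97 134 176 131]
 [148 126 102  92  93  55  50  89  95  93  87  89 134 177 148]
 [149 129 100  94  93  54  49  87  96  95  87  78 119 165 154]
 [150 151 112  96  92  54  48  90  97  95  98 128 153 157 152]
 [147 173 121  95  94  49  46  89  95  96 128 165 169 139 146]
 [151 153  85  68  71  55  78  99  94  90 149 170 177 142 148]
 [152 150  81  44  36  46  62  71  63  86 123 140 168 156 152]
 [169 170 146 104  91  53  32  21  18 129  84 105 149 152 152]
 [163 151 149 134 148 145 130 129 129 163 140 143 136 146 150]
 [146 132 136 147 157 141 120 115 132 149 178 180 146 149 155]
 [112 123 129 139 118  70  32  32  62  83 121 126 111 129 123]
 [ 71  79  90 103  62  31  23  24  27  31  28  24  42  77  65]]
pivot [335.39488744 218.51567468] home tip [331.95701469 229.84642659] fingertip [332.09323775 228.98085051]
```

Contact is exactly at home height. Next is the bedding press.

>>> apply_moves(
  increments=[
    {"tx": 0, "ty": 0, "tz": 0.016, "ax": 0, "ay": 0, "az": 0},
    {"tx": 0, "ty": 0, "tz": 0, "ax": 0, "ay": 0, "az": 0},
    {"tx": 0, "ty": 0, "tz": 0, "ax": 0, "ay": 0, "az": 0},
  ],
)

```text
time_s: 22.9
ee_pos: [0.4937, -0.0812, 0.3144]
eef_rot: [3.141, 0.0, 1.318]
force: [-5.9, 1.3, 15.0]
grip_width: 0.0005
grip_force: 7.5
```

>>> apply_moves(
  increments=[
    {"tx": 0, "ty": 0, "tz": 0.008, "ax": 0, "ay": 0, "az": 0},
    {"tx": 0, "ty": 0, "tz": 0, "ax": 0, "ay": 0, "az": 0},
    {"tx": 0, "ty": 0, "tz": 0, "ax": 0, "ay": 0, "az": 0},
    {"tx": 0, "ty": 0, "tz": 0, "ax": 0, "ay": 0, "az": 0},
    {"tx": 0, "ty": 0, "tz": 0, "ax": 0, "ay": 0, "az": 0},
    {"tx": 0, "ty": 0, "tz": 0, "ax": 0, "ay": 0, "az": 0},
    {"tx": 0, "ty": 0, "tz": 0, "ax": 0, "ay": 0, "az": 0},
    {"tx": 0, "ty": 0, "tz": 0, "ax": 0, "ay": 0, "az": 0},
    {"tx": 0, "ty": 0, "tz": 0, "ax": 0, "ay": 0, "az": 0},
    {"tx": 0, "ty": 0, "tz": 0, "ax": 0, "ay": 0, "az": 0},
  ],
)

```text
time_s: 24.15
ee_pos: [0.4937, -0.0812, 0.3144]
eef_rot: [3.141, 0.0, 1.318]
force: [-7.7, 1.1, 17.7]
grip_width: 0.0007
grip_force: 8.7
```

>>> apply_moves(
  increments=[
    {"tx": 0, "ty": 0, "tz": -0.1, "ax": 0, "ay": 0, "az": 0},
    {"tx": 0, "ty": 0, "tz": -0.6, "ax": 0, "ay": 0, "az": 0},
    {"tx": 0, "ty": 0, "tz": -1, "ax": 0, "ay": 0, "az": 0},
    {"tx": -0.5, "ty": 0, "tz": -1, "ax": 0, "ay": 0, "az": 0},
    {"tx": -1, "ty": 0, "tz": 0, "ax": 0, "ay": 0, "az": 0},
    {"tx": -1, "ty": 0, "tz": 0, "ax": 0, "ay": 0, "az": 0},
    {"tx": -1, "ty": 0, "tz": 0, "ax": 0, "ay": 0, "az": 0},
    {"tx": 0, "ty": 0, "tz": 0, "ax": 0, "ay": 0, "az": 0},
    {"tx": 0, "ty": 0, "tz": 0, "ax": 0, "ay": 0, "az": 0},
  ],
)

```text
time_s: 25.28
ee_pos: [0.4675, -0.1825, 0.394]
eef_rot: [-3.141, -0.0, 1.318]
force: [0.1, 0.3, -1.1]
grip_width: 0.0004
grip_force: 0.0
```

Run:
```python
from h import *
from station import camera,get_obs
import pickle
c=camera('scene');o=get_obs();print(corner(o),o['force'])
r=c['pixels'].astype(int);pickle.dump(c,open('c3.pkl','wb'))
m=(r[...,0]>110)&(r[...,1]<80)&(r[...,2]<80)&(r[...,0]-r[...,1]>70);m[:185]=0;m[240:]=0;m[:,:300]=0;m[:,370:]=0
y,x=np.nonzero(m);print('red',x.mean(),y.mean(),len(x))
l,q,g=solve(-30,108); 
for n,(l,q) in dict(shut=(0.,None)).items():
    P=np.array([15+20*np.cos(-.14),114+20*np.sin(-.14)])
    for bz in (104,108,112,120,130):
        bx=P[0]-np.sqrt(4225-(bz-P[1])**2);a=np.arctan2(bz-P[1],bx-P[0])%(2*np.pi)
        gg=np.array([bx,bz])+24*np.array([np.sin(a),-np.cos(a)]);print(bx,bz,'grip px',proj(c,C(PC,gg[0],0,gg[1]))+[-.9,-.3])
s=(r[...,0]-r[...,2])
for col in (314,318,322,326,346): print(col,s[194:222,col].tolist())
print(r[214:236,326:341].mean(2).astype(int))
```

```text
(np.float64(-50.265734770854685), np.float64(-0.30208707562009995), np.float64(197.83199895746878)) [0.01540114 0.54809356 0.92387583]
red 337.741935483871 205.1290322580645 31
-29.794660977305213 104 grip px [338.30266895 201.81557385]
-30.116412012292542 108 grip px [338.2413281  201.19038166]
-30.19086864254575 112 grip px [338.15977487 200.65001463]
-29.598480792389523 120 grip px [337.9351703  199.82662519]
-27.42030136258068 130 grip px [337.5326704  199.30608688]
314 [56, 56, 56, 44, 81, 142, 163, 167, 169, 170, 171, 168, 168, 169, 168, 167, 148, 74, -11, -19, -19, -14, -9, -6, -5, -5, -2, -7]
318 [56, 55, 57, 41, 12, 102, 160, 170, 170, 170, 169, 170, 171, 170, 170, 167, 169, 141, 53, -10, -20, -18, -12, -2, -3, -4, -7, -1]
322 [58, 57, 56, 56, 36, 31, 137, 171, 169, 170, 166, 171, 170, 169, 169, 168, 168, 164, 119, 6, -21, -20, -18, -19, -19, -20, -20, -20]
326 [58, 57, 57, 56, 57, 78, 144, 170, 169, 170, 170, 170, 169, 169, 169, 172, 170, 168, 154, 101, 1, -19, -22, -18, -19, -19, -19, -19]
346 [56, 55, 55, 58, 57, 56, 55, 55, 40, 12, 104, 158, 170, 169, 170, 170, 168, 169,
[... 733 characters left out ...]
8 128]
 [141 144 132  79  30  19  24  22  26  27  35 109 130 171 141]
 [144 146 157  89  63  45  40  28  23  24  51  71 112 159 144]
 [143 153 158  81  67  56  50  64  60  30 112 129 145 148 143]
 [143 168 139  71  52  56  68  82  81  43 143 164 160 134 142]
 [146 147  80  56  54  64  84  78  67  66 148 161 170 137 139]
 [146 142  84  42  38  47  57  52  42  74 116 131 164 146 143]
 [158 165 139  95  86  43  30  20  18 121  78 100 148 146 142]
 [159 142 143 130 139 137 124 120 123 156 132 135 126 138 145]
 [136 128 133 137 151 136 114 107 124 137 168 171 138 143 144]
 [111 114 124 128 111  67  33  33  60  81 115 118 106 121 115]
 [ 70  75  85  94  59  29  19  22  22  30  27  25  38  71  65]]
```

Run:
```python
from h import *
import pickle
c=pickle.load(open('c3.pkl','rb'));r=c['pixels'].astype(int)
m=((r[...,0]>110)&(r[...,1]<80)&(r[...,2]<80)&(r[...,0]-r[...,1]>70)).astype(np.uint8);m[:185]=0;m[240:]=0;m[:,:300]=0;m[:,370:]=0
n,l,s,ce=cv2.connectedComponentsWithStats(m);print(s[1:],ce[1:])
c=pickle.load(open('c0.pkl','rb'))['scene'];c3=r;c0=c['pixels'].astype(int)
for nm,f in(('lid in',-10),):
  for yy in(-70,-60,-45,25): 
    for th in(0,.058):
      X=lambda x,z:(-10+(x+10)*np.cos(th)-(z-6)*np.sin(th),6+(x+10)*np.sin(th)*-1*-1+(z-6)*np.cos(th))
      o=[]
      for x,z in((-60,100),(-10,100)):
        dx,dz=x+10,z-6; xx=-10+dx*np.cos(th)-dz*np.sin(th); zz=6+dx*np.sin(th)+dz*np.cos(th); o.append(proj(c,C(PC,xx,yy,zz)).round(2))
      print(yy,th,o)
```

```text
[[336 200   6   5  21]
 [349 209   2   2   2]
 [311 210   1   1   1]
 [316 211   1   1   1]
 [322 212   1   1   1]
 [327 213   1   1   1]
 [348 213   2   2   3]
 [344 216   1   1   1]] [[338.38095238 201.76190476]
 [349.5        209.5       ]
 [311.         210.        ]
 [316.         211.        ]
 [322.         212.        ]
 [327.         213.        ]
 [348.33333333 213.66666667]
 [344.         216.        ]]
-70 0 [array([317.29, 196.68]), array([312.93, 210.01])]
-70 0.058 [array([317.76, 195.97]), array([313.42, 208.56])]
-60 0 [array([320.66, 197.29]), array([316.39, 210.65])]
-60 0.058 [array([321.12, 196.57]), array([316.86, 209.2 ])]
-45 0 [array([325.74, 198.2 ]), array([321.59, 211.62])]
-45 0.058 [array([326.17, 197.48]), array([322.05, 210.16])]
25 0 [array([349.67, 202.52]), array([346.1 , 216.16])]
25 0.058 [array([350.  , 201.77]), array([346.5 , 214.67])]
```

The red grip at (338.4,201.8) matches the seated bar, the lid edge shift of 0.75 px matches fully shut (0.72 expected), and the lever is flat. Handing in.

```bash
python3 -c "
from station import hand_in
print(hand_in())"
```

```text
the job is handed in; nothing more can be done
None
```

I handed the job in with the loop hooked behind the keeper, the lid drawn shut and the lever flat, bedded in with a press of about 15–19 N for over a second; the hand-in returned no verdict, so I can't say whether it passed.

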